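# Make the press stroke on the pellet press

### The arm

A 7-joint arm with a two-finger parallel gripper is mounted at the origin on the work surface. World frame = base frame: x ahead of the robot, y to its left, z up, the work surface at z = 0. Lengths are in m, angles in rad, forces in N, time in s.
With the tool pointing down it reaches from about 0.35 to 0.9 m from the base axis. Payload 8.1 kg.
Tool frame: the origin (TCP) lies on the centre line of the jaws, within the pads' length; the fingertips stand 17 mm ahead of it and the grasp point (between the pads) lies 2 mm behind it; z points along the fingers, y is the direction in which the jaws open and shut (so a half turn about z gives the same grasp; the last joint's range is limited). The gripper opens to 92 mm and grips with 3 to 60 N. Pads are 19 mm wide; open, the fingers measure 130 mm over their backs; the gripper's body (75 mm by 190 mm) begins 47 mm behind the grasp point.
Start: joints at [1.083, 0.434, 0.025, 1.573, -0.012, 1.134, -0.075], TCP at [0.235, -0.579, 0.244] pointing down, gripper open.
Joint ranges: [-2.62, 2.62], [-0.44, 2.09], [-1.27, 1.32], [0.08, 2.57], [-1.32, 4.46], [0.12, 2], [-2.74, 2.74]. Speed limits (rad/s): [2.22, 2.22, 3.01, 3.01, 3.14, 3.14, 3.14].

### API

Orientations are given as a rotation vector (axis times angle).
In Python, from cell import arm, imaging, job gives the robot as it stands.
- The arm moves only by the tool jog_arm, never from a script. Its argument "moves" is a list of rows, each an object with "fingers": the closure, from -1 (fully open) to 1 (shut); "xyz": the shift along the tool's x, y, z in cm, a list of three; "angular": the turn, a rotation vector about the tool's x, y, z in rad, a list of three. In form: [{"fingers": fingers, "xyz": [dx, dy, dz], "angular": [ax, ay, az]}, ...]. A call has 1 to 12 rows; each row is the pose to reach, as a shift and turn from the pose commanded when the call began, along the tool's axes at that moment; what a row does not reach only later rows make up. A row lasts 1/8 s, in which the tool goes at most 62.5 mm and 10.7 degrees, less where a joint would pass 70% of its speed; a pose out of reach is approached as far as the arm can. A call with a gripper value outside its range is refused whole. The fingers move at their own pace and stop on an object; "grip_force" is the grip in N (left out, the last holds). Time passes only in rows, so rows that repeat a pose let the fingers close. It gives the time, the measured TCP pose, the force and the opening at its end, in the units of the state.
- arm.observe(): the state, without advancing time (a new reading comes with each control period).
- imaging.get_image(name): name is "scene" or "side" or "wrist"; returns the picture (480x640x3 uint8, red, green, blue); there is no depth.
- imaging.camera_params(name): a dict with "fx", "fy", "cx", "cy" (pixels), "dist" ([k1, k2, p1, p2, k3] as OpenCV has them; the pictures are not rectified), "rvec" (rotation vector, rad) and "tvec" (3), from world to camera coordinates, as OpenCV has them; the wrist camera has in their place "hand_eye" (4x4, takes a point from camera to tool coordinates, whose origin is the TCP and whose axes are the flange's). Camera axes: x right, y down, z forward; pixel columns grow to the right and rows downward; lengths in m; the calibration is good to about 2 mm. A picture is of the moment at which its call begins: read the wrist's pose just before it. camera_params takes no time and is no camera call.
- job.sign_off(): hands the job in, once; it reports no verdict.
The state is a dict: "clock": time; "joints": joint angles; "dq": joint speeds; "joint_efforts": joint torques, N m; "position": TCP position; "ee_rot": TCP orientation; "force": force on the tool from outside, world axes, zero at the start; "ft_torque": the same for the moment, N m; "width": opening from 0.0 (shut) to 1.0 (fully open).
Only numpy, scipy, OpenCV 4.12 (cv2) and the standard library are available. Lean on these libraries where they do the work, as an engineer would, in place of code of your own. Each camera call takes 0.05 s, during which the arm holds its last target. There are 200 camera calls.

### The job

Make the stroke on the blue hand-lever press: first, with the lever still up, press the red thumb pad of its pawl down until the pawl tips clear of the ratchet teeth and stays off; then push the black lever down as far as it goes, so that the ram drives the brass plunger fully home into the steel die, and leave it so, lever down and pawl off. Press and push without brute force, pick nothing up, keep the die standing in its ring and leave the other things on the bench where they are.

Things in the scene. Friction and masses are not known exactly. Their poses are not given: they have to be found in the camera images.
- press: blue cast lever press fixed to the bench, foot 235 x 130 mm, 255 mm high. Origin on the bench below its shaft; z up, x from its front (lever, robot side) back to the column, y to its left. Shaft along y, 180 mm up: lever on the right (y -78 mm), ratchet wheel (radius 50 mm) and pawl on the left (y +50 mm), between them the head, 56 mm wide, x -80 to +103 mm
- lever (a joint): turn of lever, rad, grows as it goes down: 0 is forward and 55 degrees (0.960 rad) up, 0.960 level, about 1.33 fully down with the plunger home (stop 1.35). Starts at 0.03 to 0.40; an engaged pawl stops it within one tooth (0.26 rad). Stays where left. Pushing at lever_grip takes 2 to 5 N, and 5 N more over the last 0.4 rad where the ram meets the plunger
- lever_grip (a point): point on the upper face of the lever's flat black grip, 165 mm from the shaft axis along the lever, 9 mm above the lever's centre line. Grip 30 mm wide, 18 mm thick, 110 to 220 mm from the axis; a 16 mm steel rod joins it to the shaft. Moves with the lever
- press_shaft (a point): point on the shaft axis in the lever's plane, 180 mm above the bench: centre of the lever's arc. The square steel ram (25 mm) sits 40 mm in front of the axis, in the head's middle, goes down 30 mm per rad of the lever and stands up to 37 mm above the head
- pawl (a joint): turn of the throw-over pawl, rad: 0 to 0.15 its nose lies in or on the teeth, 0.70 fully off at its stop. Pressing the pad down makes it grow; past about 0.4 its brass weight tips it over and it stays off; let go earlier, it falls back. Needs about 1 N, up to 20 N if the lever has been leaned on
- pawl_pad (a point): centre of the upper face of the pawl's red thumb pad, 34 x 34 x 6 mm, 62 mm in front of the pawl's pin; slopes up to the front by 20 degrees when engaged, down by 20 when off, and sinks 41 mm between. Pin along y, 52 mm in front of the shaft, 238 mm above the bench; a 26 mm brass ball stands 44 mm above the pin
- plunger (a joint): how far the brass plunger of the die is in, m: about 0 to 0.003 at the start, 0.012 fully home (cap down on the die). Stiff (25 N), moved only by the ram
- plunger_top (a point): centre of the top of the plunger's brass cap, 30 mm across and 7 mm thick, below the ram
- die_mid (a point): centre of the loose steel die, 50 mm across and 40 mm high, standing in a 5 mm high locating ring on the anvil (anvil top 50 mm above the bench)
- mortar: bystander: white bowl-shaped mortar, 90 mm across, 50 mm high; origin centre of its foot
- scoop: bystander: steel sample scoop, 160 mm long, lying flat left of the press
- sample_jar: bystander: white jar with blue lid, 48 mm across, 60 mm high, right of the press; origin centre of its foot
- spare_sleeve: bystander: spare steel die sleeve, 50 mm across, 40 mm high, right of the press; origin centre of its foot
- amber_bottle: bystander: amber bottle, 60 mm across, 130 mm high, left of the press; origin centre of its foot
- solvent_bottle: bystander: white bottle with red cap, 66 mm across, 170 mm high; origin centre of its foot
- beaker: bystander: glass beaker, 68 mm across, 85 mm high; origin centre of its foot

How it is judged:
By the outcome, as a careful person would: the job done as asked, in the order asked, and still so for the second after the job is handed in, with the robot touching nothing.
It also fails if it takes over 48 s, if anything falls off the work surface, if the arm or the gripper's body presses on something with over 40 N, if the wrist force passes 120 N, or if a joint passes its speed limit or range.

## Working session

There is one attempt and no reset: what is moved stays moved. The work goes in short steps, Python scripts to look and compute and a tool call to move; the robot and the scene stay as the last step left them, time stands still between calls to the robot, and variables do not carry over. Pictures are saved under pics/ and viewed, about 8 in all and at most 12, crops included, and the job is handed in when it is done.

Besides the shell and the picture viewer there is one more tool, called after "Call:" in YAML: its name, and indented under it one key for each argument. jog_arm: Moves the arm, as the interface text tells. Its arguments: {"type":"object","properties":{"moves":{"type":"array"},"grip_force":{"type":"number"}},"required":["moves"]}

```bash
mkdir -p pics; cat > h.py <<'E'
import numpy as np, cv2
from cell import arm, imaging, job
def cam(n):
    p=imaging.camera_params(n); K=np.array([[p['fx'],0,p['cx']],[0,p['fy'],p['cy']],[0,0,1.]])
    R=cv2.Rodrigues(np.array(p['rvec'],float))[0]; t=np.array(p['tvec'],float).ravel()
    return K,np.array(p['dist'],float),R,t
def ray(n,uv):
    K,d,R,t=cam(n); q=cv2.undistortPoints(np.array([[uv]],float),K,d)[0,0]
    v=R.T@np.array([q[0],q[1],1]); return -R.T@t, v/np.linalg.norm(v)
def plane(n,uv,z):
    c,v=ray(n,uv); return c+v*(z-c[2])/v[2]
def tri(obs):
    A=np.zeros((3,3));b=np.zeros(3)
    for n,uv in obs:
        c,v=ray(n,uv);P=np.eye(3)-np.outer(v,v);A+=P;b+=P@c
    x=np.linalg.solve(A,b); return x,[np.linalg.norm((np.eye(3)-np.outer(v,v))@(x-c)) for c,v in [ray(n,u) for n,u in obs]]
def proj(n,X):
    K,d,R,t=cam(n); return cv2.projectPoints(np.array(X,float).reshape(-1,1,3),cv2.Rodrigues(R)[0],t,K,d)[0][:,0]
E
python3 - <<'E'
from h import *
for n in('scene','side'):
    im=imaging.get_image(n); cv2.imwrite(f'pics/{n}0.png',im[...,::-1]); K,d,R,t=cam(n); print(n,-R.T@t,R[2])
    hsv=cv2.cvtColor(im,cv2.COLOR_RGB2HSV)
    m=((hsv[...,0]<8)|(hsv[...,0]>172))&(hsv[...,1]>150)&(hsv[...,2]>60)
    k,l,s,c=cv2.connectedComponentsWithStats(m.astype('uint8'))
    print([(s[i].tolist(),c[i].round(1).tolist()) for i in range(1,k) if s[i][4]>30])
s=arm.observe();print(s)
E
```

```text
scene [0.97910841 0.47683936 0.92625004] [-0.38550724 -0.51341382 -0.76667491]
[([220, 119, 69, 42, 1539], [254.9, 138.8]), ([213, 143, 11, 9, 74], [217.8, 147.3]), ([319, 177, 21, 19, 219], [329.7, 185.0])]
side [0.05910439 0.58882407 0.76448289] [ 0.5503384  -0.59513674 -0.58561071]
[([414, 185, 8, 8, 49], [417.4, 188.3]), ([449, 216, 89, 50, 1905], [493.8, 239.7]), ([353, 218, 20, 12, 166], [363.4, 223.9])]
{'clock': 0.1, 'joints': array([ 1.08342073,  0.43512912,  0.02496728,  1.57397205, -0.01163867,
        1.13400181, -0.07510684]), 'dq': array([-1.79365551e-03, -6.56315949e-05, -5.76052440e-04,  4.82938451e-05,
       -1.11074632e-04,  2.58632196e-04, -5.13782888e-04]), 'joint_efforts': array([ 3.31938296e-03, -6.69132400e+01,  9.88373011e-01, -3.15146649e+01,
       -6.04640041e-02,  3.73636221e-02,  1.00758778e-04]), 'position': array([ 0.23440613, -0.57892566,  0.24305154]), 'ee_rot': array([-3.08236123e+00, -6.00296573e-01,  5.42772652e-04]), 'force': array([-0.36727436,  0.37437578, -0.12337226]), 'ft_torque': array([-0.02052185, -0.01394703, -0.02143531]), 'width': 0.9971698861756787}
```

View pics/scene0.png

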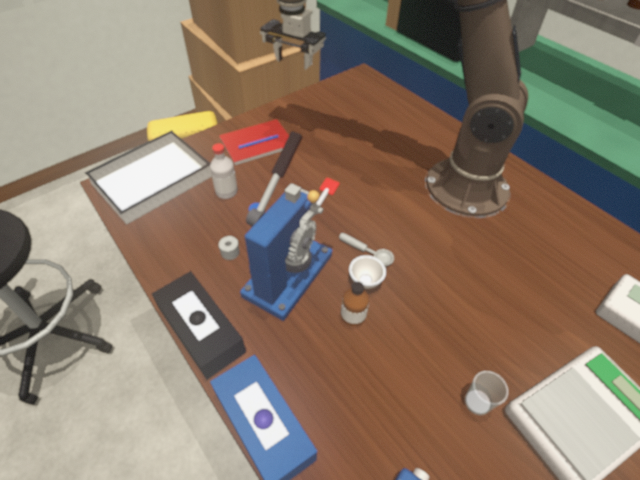

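View pics/side0.png

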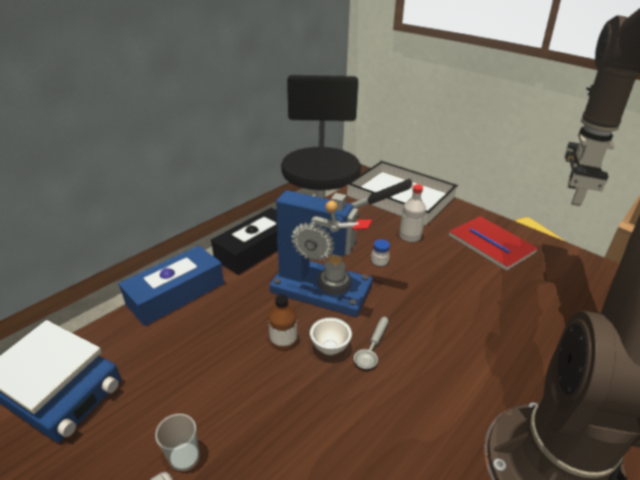

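The press stands mid-bench. In the scene view the pad is at (330,185), the ball at about (314,197), and the lever runs from (260,212) to (297,137). In the side view the pad is at (363,224), the ball at (331,205), and the lever tip at (410,183). The solvent bottle is right and forward of the press. Next I'll enlarge both views to get corner points.

```bash
python3 - <<'E'
from h import *
a=cv2.imread('pics/scene0.png')[120:330,200:370]; b=cv2.imread('pics/side0.png')[165:325,255:425]
f=lambda x:cv2.resize(x,None,fx=2.3,fy=2.75,interpolation=cv2.INTER_CUBIC)
a=cv2.resize(a,(391,578));b=cv2.resize(b,(391,368));b=cv2.copyMakeBorder(b,0,210,0,0,0)
cv2.imwrite('pics/crop0.png',np.hstack([a,b]))
for n,pad in(('scene',(329.7,185)),('side',(363.4,223.9))):
    im=cv2.imread(f'pics/{n}0.png');hsv=cv2.cvtColor(im,cv2.COLOR_BGR2HSV)
    m=(hsv[...,0]>12)&(hsv[...,0]<26)&(hsv[...,1]>120)&(hsv[...,2]>120)
    w=np.zeros_like(m);x,y=map(int,pad);w[y-40:y+40,x-60:x+10]=1
    k,l,s,c=cv2.connectedComponentsWithStats((m&w).astype('uint8'));print(n,'ball',[(s[i].tolist(),c[i].round(1).tolist()) for i in range(1,k) if s[i][4]>15])
    m=(hsv[...,2]<60);w[:]=0
    if n=='scene': w[125:180,265:305]=1
    else: w[175:212,365:415]=1
    k,l,s,c=cv2.connectedComponentsWithStats((m&w).astype('uint8'));i=1+np.argmax(s[1:,4])
    q=cv2.minAreaRect(np.argwhere(l==i)[:,::-1].astype('float32'));print('grip',s[i].tolist(),c[i],cv2.boxPoints(q).round(1).tolist())
p,e=tri([('scene',(329.7,185)),('side',(363.4,223.9))]);print('pad',p,e)
E
```

```text
scene ball [([309, 189, 11, 13, 92], [313.5, 194.8])]Traceback (most recent call last):
  File "<stdin>", line 14, in <module>
    return _wrapfunc(a, 'argmax', axis=axis, out=out, **kwds)
    return bound(*args, **kwds)
ValueError: attempt to get argmax of an empty sequence
```

View pics/crop0.png

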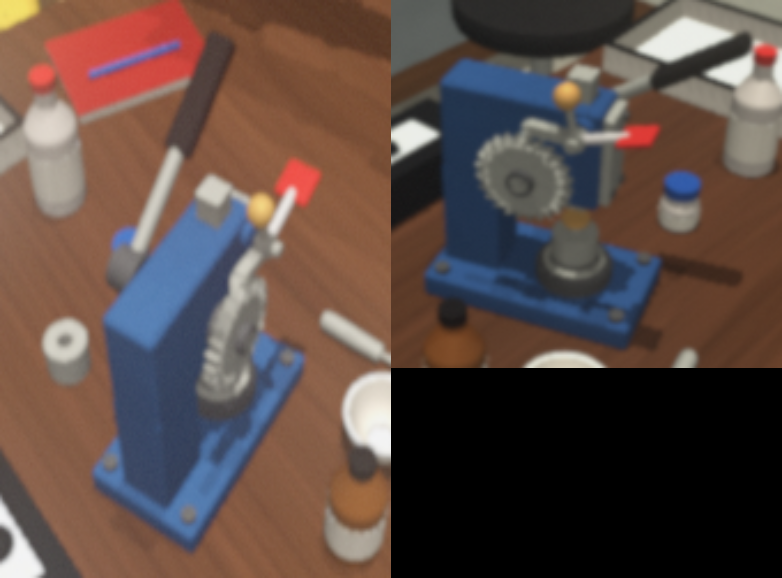

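```bash
cat > fit.py <<'E'
from h import *
from scipy.optimize import least_squares
S=lambda x,y:('scene',(x/2.3+200,y/2.752+120)); D=lambda x,y:('side',((x-391)/2.3+255,y/2.3+165))
for n,a in dict(pad=[('scene',(329.7,185)),('side',(363.4,223.9))],ball=[S(260,210),D(567,95)],tip=[S(221,42),D(745,43)],inner=[S(180,147),D(655,78)]).items(): print(n,*tri(a))
W=lambda p,l:np.array([p[0]+np.cos(p[2])*l[0]-np.sin(p[2])*l[1],p[1]+np.sin(p[2])*l[0]+np.cos(p[2])*l[1],l[2]])
def lev(p,r,off=0):
    a=.96-p[3]; return [-r*np.cos(a)+off*np.sin(a),-.078,.18+r*np.sin(a)+off*np.cos(a)]
obs=[(S(260,210),lambda p:[-.052,.05,.282]),(D(567,95),lambda p:[-.052,.05,.282]),
(('scene',(329.7,185)),lambda p:[-.113,.05,.262]),(('side',(363.4,223.9)),lambda p:[-.113,.05,.262]),
(S(221,42),lambda p:lev(p,.22)),(D(745,43),lambda p:lev(p,.22)),(S(180,147),lambda p:lev(p,.11)),(D(655,78),lambda p:lev(p,.11)),
(S(150,350),lambda p:[.103,.028,.255]),(S(105,320),lambda p:[.103,-.028,.255]),(D(445,72),lambda p:[.103,.028,.255])]
res=lambda p:np.concatenate([proj(o[0],W(p,f(p)))[0]-o[1] for o,f in obs])
r=least_squares(res,[.6,-.1,0,.2],loss='soft_l1');print(r.x);print(res(r.x).reshape(-1,2).round(1).tolist());p=r.x
if __name__=='__main__':
    print('pad',W(p,[-.113,.05,.262]),'grip',W(p,lev(p,.165,.009)),'shaft',W(p,[0,-.078,.18]))
    for n,uv,z in[('bottle base',(226,190),0)]:print(n,plane('scene',uv,z))
    print('bottle cap',*tri([('scene',(217.8,147.3)),('side',(417.4,188.3))]))
E
python3 fit.py
```

```text
pad [ 0.51268776 -0.05587013  0.25649203] [np.float64(0.00048075144416385784), np.float64(0.0004807514441639736)]
ball [ 0.57978228 -0.02995275  0.28220771] [np.float64(0.0005179675227100624), np.float64(0.0005179675227101284)]
tip [ 0.50036045 -0.19808476  0.30134186] [np.float64(0.0011175089978266133), np.float64(0.0011175089978266738)]
inner [ 0.57687579 -0.16450832  0.24669523] [np.float64(0.00028905989314990656), np.float64(0.00028905989314988916)]
[ 0.63868677 -0.05898445  0.36539981  0.35721495]
[[2.5, -2.0], [2.8, 1.4], [0.0, -0.7], [-1.9, -1.9], [1.3, -1.8], [0.7, -0.3], [-1.6, 2.5], [-1.9, 0.8], [-0.3, 0.0], [-3.4, -0.6], [-5.4, 3.1]]
pad [ 0.51528078 -0.05266287  0.262     ] grip [ 0.54437648 -0.17857918  0.28095875] shaft [ 0.66655794 -0.13183496  0.18      ]
bottle base [ 0.60005232 -0.43257658  0.        ]
bottle cap [ 0.60034859 -0.43081866  0.16352564] [np.float64(0.0011085514463234285), np.float64(0.0011085514463232177)]
```

Two-view fit: yaw is about 0.38 and lever about 0.36. The tool x axis already matches the press x axis. I'll tilt the tool 0.5 rad so the gripper body stays clear of the ball, then go in over the top.

```bash
cat > mv.py <<'E'
from h import *
from scipy.spatial.transform import Rotation as Ro
YAW=.38; X=np.array([np.cos(YAW),np.sin(YAW),0]);Y=np.array([-X[1],X[0],0]);Z=np.array([0,0,1.])
def rot(tilt): # tool x ~ press x, z down, tilted forward
    return Ro.from_matrix(np.column_stack([X,-Y,-Z]))*Ro.from_rotvec([0,tilt,0])
def go(tip,tilt):
    s=arm.observe();R=Ro.from_rotvec(s['ee_rot']);G=rot(tilt);tcp=np.array(tip)-.017*G.as_matrix()[:,2]
    print('xyz cm',(R.inv().apply(tcp-s['position'])*100).round(2).tolist(),'ang',(R.inv()*G).as_rotvec().round(3).tolist())
def st():
    s=arm.observe();R=Ro.from_rotvec(s['ee_rot']).as_matrix();print('t',s['clock'],'tcp',s['position'].round(4),'tip',(s['position']+.017*R[:,2]).round(4),'F',s['force'].round(1),'w',round(s['width'],2))
E
python3 - <<'E'
from mv import *
pad=np.array([.514,-.054,.259])
st();go([.30,-.50,.42],0);go(pad+.003*Y+.15*Z,.5);go(pad+.003*Y+.05*Z,.5)
E
```

```text
t 0.1 tcp [ 0.2344 -0.5789  0.2431] tip [ 0.2344 -0.5789  0.2261] F [-0.4  0.4 -0.1] w 1.0
xyz cm [9.04, -4.88, -19.39] ang [-0.001, 0.0, 0.005]
xyz cm [44.8, -38.49, -18.04] ang [-0.003, 0.5, 0.004]
xyz cm [44.8, -38.48, -8.04] ang [-0.003, 0.5, 0.004]
```

Call:
jog_arm:
  moves:
    - {"fingers": 1,"xyz": [2,-1,-6],"angular": [0,0,0]}
    - {"fingers": 1,"xyz": [4,-3,-12],"angular": [0,0,0]}
    - {"fingers": 1,"xyz": [9,-6,-18],"angular": [0,0.1,0]}
    - {"fingers": 1,"xyz": [14,-10,-20],"angular": [0,0.2,0]}
    - {"fingers": 1,"xyz": [18,-14,-20],"angular": [0,0.3,0]}
    - {"fingers": 1,"xyz": [22,-18,-20],"angular": [0,0.4,0]}
    - {"fingers": 1,"xyz": [26,-22,-20],"angular": [0,0.5,0]}
    - {"fingers": 1,"xyz": [30,-26,-20],"angular": [0,0.5,0]}
    - {"fingers": 1,"xyz": [34,-30,-20],"angular": [0,0.5,0]}
    - {"fingers": 1,"xyz": [38,-34,-20],"angular": [0,0.5,0]}
    - {"fingers": 1,"xyz": [42,-37,-20],"angular": [0,0.5,0]}
    - {"fingers": 1,"xyz": [44.8,-38.5,-18],"angular": [0,0.5,0]}
  grip_force: 20

```text
clock: 1.6
position: [0.5064, -0.0515, 0.425]
ee_rot: [-2.9, -0.57, -0.745]
force: [-0.0, -0.2, -1.4]
width: 0.005
```

Call:
jog_arm:
  moves:
    - {"fingers": 1,"xyz": [0,0,0],"angular": [0,0,0]}
    - {"fingers": 1,"xyz": [0,0,0],"angular": [0,0,0]}

```text
clock: 1.85
position: [0.505, -0.0551, 0.4237]
ee_rot: [-2.902, -0.564, -0.74]
force: [-0.0, -0.1, 0.7]
width: 0.004
```

```bash
python3 - <<'E'
from mv import *
st();pad=np.array([.514,-.054,.259]);go(pad+.003*Y+.03*Z,.5);go(pad+.003*Y+.015*Z,.5);go(pad+.003*Y-.035*Z,.5)
a=imaging.get_image('scene')[120:280,220:400,::-1];b=imaging.get_image('side')[120:280,255:435,::-1]
cv2.imwrite('pics/c1.png',cv2.resize(np.hstack([a,b]),(796,354)))
E
```

```text
t 1.85 tcp [ 0.505  -0.0551  0.4237] tip [ 0.5126 -0.0521  0.4087] F [-0.  -0.1  0.7] w 0.0
xyz cm [-5.68, -0.07, 10.54] ang [-0.002, 0.001, 0.003]
xyz cm [-6.4, -0.07, 11.86] ang [-0.002, 0.001, 0.003]
xyz cm [-8.79, -0.07, 16.25] ang [-0.002, 0.001, 0.003]
```

View pics/c1.png

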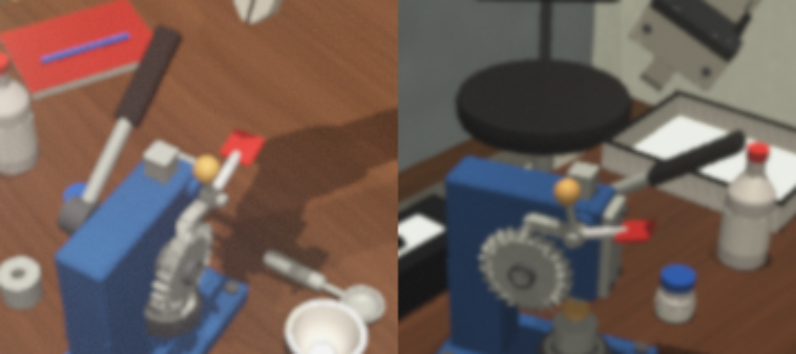

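The tip hangs above the pad (scene crop 242,148; side crop 633,231) and nothing has been touched. Now descending.

Call:
jog_arm:
  moves:
    - {"fingers": 1,"xyz": [-2.4,0,4.4],"angular": [0,0,0]}
    - {"fingers": 1,"xyz": [-4.8,0,8.8],"angular": [0,0,0]}
    - {"fingers": 1,"xyz": [-6.0,0,11.0],"angular": [0,0,0]}
    - {"fingers": 1,"xyz": [-6.4,0,11.9],"angular": [0,0,0]}
    - {"fingers": 1,"xyz": [-6.4,0,11.9],"angular": [0,0,0]}

```text
clock: 2.58
position: [0.5064, -0.0545, 0.289]
ee_rot: [-2.901, -0.564, -0.741]
force: [0.8, 0.3, 0.9]
width: 0.005
```

Call:
jog_arm:
  moves:
    - {"fingers": 1,"xyz": [-0.24,0,0.44],"angular": [0,0,0]}
    - {"fingers": 1,"xyz": [-0.48,0,0.88],"angular": [0,0,0]}
    - {"fingers": 1,"xyz": [-0.72,0,1.32],"angular": [0,0,0]}
    - {"fingers": 1,"xyz": [-0.72,0,1.32],"angular": [0,0,0]}

```text
clock: 3.08
position: [0.506, -0.0539, 0.2732]
ee_rot: [-2.901, -0.565, -0.74]
force: [0.8, 0.4, -0.1]
width: 0.008
```

Call:
jog_arm:
  moves:
    - {"fingers": 1,"xyz": [-0.24,0,0.44],"angular": [0,0,0]}
    - {"fingers": 1,"xyz": [-0.48,0,0.88],"angular": [0,0,0]}
    - {"fingers": 1,"xyz": [-0.48,0,0.88],"angular": [0,0,0]}

```text
clock: 3.45
position: [0.5059, -0.0539, 0.263]
ee_rot: [-2.901, -0.565, -0.739]
force: [1.4, -0.2, 0.3]
width: 0.007
```

```bash
python3 - <<'E'
from mv import *
st()
a=imaging.get_image('scene')[120:280,220:400,::-1];b=imaging.get_image('side')[120:280,255:435,::-1]
cv2.imwrite('pics/c2.png',cv2.resize(np.hstack([a,b]),(796,354)))
E
```

```text
t 3.45 tcp [ 0.5059 -0.0539  0.263 ] tip [ 0.5134 -0.0509  0.2481] F [ 1.4 -0.2  0.3] w 0.01
```

View pics/c2.png

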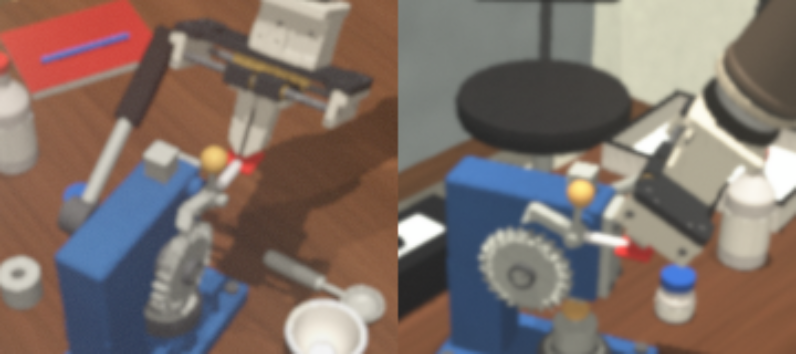

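The pad is going down: the ball has moved forward (side crop 580,192) and the nose has lifted, with low force. Pressing on.

Call:
jog_arm:
  moves:
    - {"fingers": 1,"xyz": [-0.24,0,0.44],"angular": [0,0,0]}
    - {"fingers": 1,"xyz": [-0.48,0,0.88],"angular": [0,0,0]}
    - {"fingers": 1,"xyz": [-0.72,0,1.32],"angular": [0,0,0]}
    - {"fingers": 1,"xyz": [-0.72,0,1.32],"angular": [0,0,0]}

```text
clock: 4.05
position: [0.5059, -0.0539, 0.2479]
ee_rot: [-2.901, -0.565, -0.739]
force: [-0.7, -0.4, -0.4]
width: 0.005
```

Call:
jog_arm:
  moves:
    - {"fingers": 1,"xyz": [-0.24,0,0.44],"angular": [0,0,0]}
    - {"fingers": 1,"xyz": [-0.36,0,0.66],"angular": [0,0,0]}
    - {"fingers": 1,"xyz": [-0.36,0,0.66],"angular": [0,0,0]}

```text
clock: 4.42
position: [0.5061, -0.054, 0.2407]
ee_rot: [-2.901, -0.565, -0.74]
force: [0.5, -0.1, -0.7]
width: 0.005
```

```bash
python3 - <<'E'
from mv import *
st()
a=imaging.get_image('scene')[120:280,220:400,::-1];b=imaging.get_image('side')[120:280,255:435,::-1]
cv2.imwrite('pics/c3.png',cv2.resize(np.hstack([a,b]),(796,354)))
E
```

```text
t 4.425 tcp [ 0.5061 -0.054   0.2407] tip [ 0.5136 -0.0509  0.2258] F [ 0.5 -0.1 -0.7] w 0.0
```

View pics/c3.png

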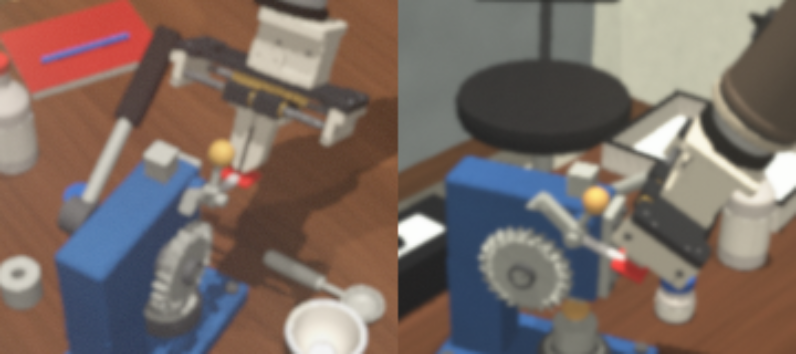

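The pawl looks fully over: pad sloping down at side crop (630,263), ball forward at (595,200). I'll retreat straight up and check that it stays off.

Call:
jog_arm:
  moves:
    - {"fingers": 1,"xyz": [1,0,-2],"angular": [0,0,0]}
    - {"fingers": 1,"xyz": [3.4,0,-6.2],"angular": [0,0,0]}
    - {"fingers": 1,"xyz": [6,0,-11],"angular": [0,0,0]}
    - {"fingers": 1,"xyz": [8.7,0,-16],"angular": [0,0,0]}
    - {"fingers": 1,"xyz": [8.7,0,-16],"angular": [0,0,0]}
    - {"fingers": 1,"xyz": [8.7,0,-16],"angular": [0,0,0]}

```text
clock: 5.28
position: [0.5056, -0.0541, 0.4226]
ee_rot: [-2.901, -0.565, -0.74]
force: [-0.6, 0.1, -1.4]
width: 0.006
```

```bash
cat > lv.py <<'E'
from mv import *
SH=np.array([.6645,-.133,.18])
def tipat(q,tilt,gap=0.):
    a=.96-q;u=-X*np.cos(a)+Z*np.sin(a);n=X*np.sin(a)+Z*np.cos(a)
    return SH+.165*u+(.009+.0095*abs(np.sin(tilt+a))+gap)*n
E
python3 - <<'E'
from lv import *
st()
S=imaging.get_image('scene')[...,::-1].copy();D=imaging.get_image('side')[...,::-1].copy()
C=[tipat(.37,-.37+.0-.22)]  # rel=0 -> surface point
print('grip model',C, proj('scene',C),proj('side',C))
for n,I in(('scene',S),('side',D)):
    u,v=proj(n,C)[0].round().astype(int); I[v,u]=(0,255,0)
cv2.imwrite('pics/c4.png',cv2.resize(np.hstack([S[120:280,220:400],D[120:280,255:435]]),(796,354)))
G=.37
go(tipat(G,-.1,.0)+.10*Z,-.1);go(tipat(G,-.1)+.03*Z,-.1)
E
```

```text
t 5.275 tcp [ 0.5056 -0.0541  0.4226] tip [ 0.5131 -0.0511  0.4077] F [-0.6  0.1 -1.4] w 0.01
grip model [array([ 0.54182529, -0.18199784,  0.27927803])] [[285.78149423 152.69677409]] [[388.03182066 189.00871764]]
xyz cm [-1.9, 13.24, 1.41] ang [-0.002, -0.598, 0.004]
xyz cm [-5.24, 13.26, 7.56] ang [-0.002, -0.598, 0.004]
```

View pics/c4.png

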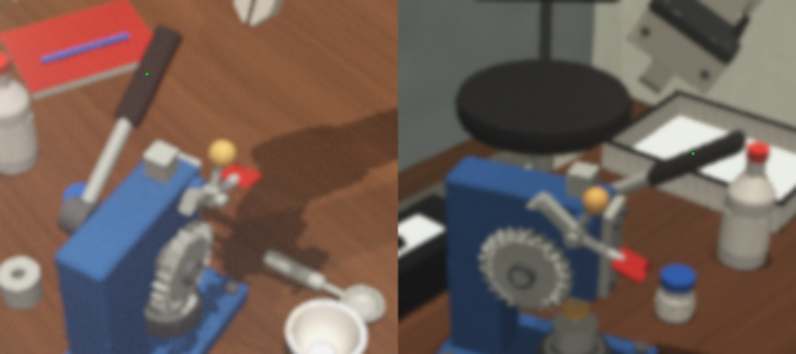

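The pawl stays off and the lever hasn't moved. The projected grip point falls on the black grip in both views, so I'll move over it.

Call:
jog_arm:
  moves:
    - {"fingers": 1,"xyz": [-0.5,4,0.4],"angular": [0,-0.15,0]}
    - {"fingers": 1,"xyz": [-1,8,0.8],"angular": [0,-0.3,0]}
    - {"fingers": 1,"xyz": [-1.5,11,1.2],"angular": [0,-0.45,0]}
    - {"fingers": 1,"xyz": [-1.9,13.2,1.4],"angular": [0,-0.6,0]}
    - {"fingers": 1,"xyz": [-3.6,13.2,4.5],"angular": [0,-0.6,0]}
    - {"fingers": 1,"xyz": [-5.2,13.2,7.6],"angular": [0,-0.6,0]}
    - {"fingers": 1,"xyz": [-5.2,13.2,7.6],"angular": [0,-0.6,0]}
    - {"fingers": 1,"xyz": [-5.2,13.2,7.6],"angular": [0,-0.6,0]}

```text
clock: 6.38
position: [0.5471, -0.1799, 0.3322]
ee_rot: [3.061, 0.596, -0.153]
force: [0.8, 0.0, 0.8]
width: 0.002
```

```bash
python3 - <<'E'
from lv import *
st()
for q in np.arange(.33,1.38,.1):
    t=-.1+.6*(q-.37)/.96; print(round(q,2),end=' ');go(tipat(q,t),t)
E
```

```text
t 6.375 tcp [ 0.5471 -0.1799  0.3322] tip [ 0.5455 -0.1805  0.3153] F [0.8 0.  0.8] w 0.0
0.33 xyz cm [0.59, 0.01, 2.67] ang [0.001, -0.025, 0.005]
0.43 xyz cm [-0.41, -0.0, 4.1] ang [0.0, 0.037, 0.005]
0.53 xyz cm [-1.26, -0.01, 5.62] ang [0.0, 0.1, 0.005]
0.63 xyz cm [-1.96, -0.01, 7.22] ang [0.0, 0.162, 0.005]
0.73 xyz cm [-2.48, -0.01, 8.87] ang [-0.0, 0.225, 0.005]
0.83 xyz cm [-2.84, -0.02, 10.56] ang [-0.0, 0.287, 0.005]
0.93 xyz cm [-3.03, -0.02, 12.28] ang [-0.0, 0.35, 0.005]
1.03 xyz cm [-3.04, -0.02, 14.01] ang [-0.001, 0.412, 0.005]
1.13 xyz cm [-2.88, -0.02, 15.72] ang [-0.001, 0.475, 0.005]
1.23 xyz cm [-2.54, -0.02, 17.4] ang [-0.001, 0.537, 0.005]
1.33 xyz cm [-2.04, -0.02, 19.04] ang [-0.001, 0.6, 0.005]
```

Call:
jog_arm:
  moves:
    - {"fingers": 1,"xyz": [0.5,0,1.5],"angular": [0,-0.025,0]}
    - {"fingers": 1,"xyz": [0.5,0,2.7],"angular": [0,-0.025,0]}
    - {"fingers": 1,"xyz": [0.1,0,3.4],"angular": [0,0,0]}
    - {"fingers": 1,"xyz": [-0.4,0,4.1],"angular": [0,0.04,0]}
    - {"fingers": 1,"xyz": [-0.8,0,4.9],"angular": [0,0.07,0]}
    - {"fingers": 1,"xyz": [-1.3,0,5.6],"angular": [0,0.1,0]}
    - {"fingers": 1,"xyz": [-1.6,0,6.4],"angular": [0,0.13,0]}
    - {"fingers": 1,"xyz": [-2.0,0,7.2],"angular": [0,0.16,0]}
    - {"fingers": 1,"xyz": [-2.0,0,7.2],"angular": [0,0.16,0]}

```text
clock: 7.5
position: [0.5211, -0.1904, 0.2614]
ee_rot: [-3.071, -0.597, -0.091]
force: [-0.5, -0.2, 1.1]
width: 0.007
```

```bash
python3 - <<'E'
from lv import *
st()
for q in np.arange(.73,1.38,.1):
    t=-.1+.6*(q-.37)/.96; print(round(q,2),end=' ');go(tipat(q,t),t)
a=imaging.get_image('scene')[110:310,200:400,::-1];b=imaging.get_image('side')[120:320,255:455,::-1]
cv2.imwrite('pics/c5.png',cv2.resize(np.hstack([a,b]),(796,398)))
E
```

```text
t 7.5 tcp [ 0.5211 -0.1904  0.2614] tip [ 0.522  -0.19    0.2445] F [-0.5 -0.2  1.1] w 0.01
0.73 xyz cm [-0.63, -0.01, 1.46] ang [-0.0, 0.066, 0.004]
0.83 xyz cm [-1.26, -0.01, 3.08] ang [-0.001, 0.128, 0.004]
0.93 xyz cm [-1.71, -0.01, 4.75] ang [-0.001, 0.191, 0.004]
1.03 xyz cm [-2.0, -0.02, 6.45] ang [-0.001, 0.253, 0.004]
1.13 xyz cm [-2.11, -0.02, 8.17] ang [-0.001, 0.316, 0.004]
1.23 xyz cm [-2.04, -0.01, 9.88] ang [-0.001, 0.378, 0.004]
1.33 xyz cm [-1.81, -0.01, 11.58] ang [-0.001, 0.441, 0.004]
```

View pics/c5.png

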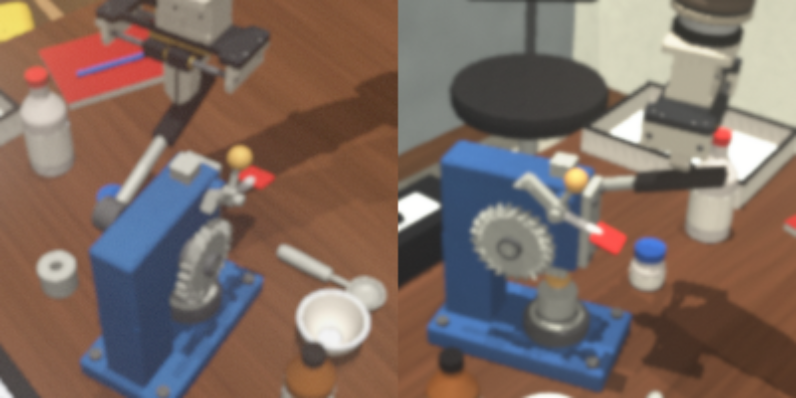

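The tip rests on the grip at (685,170) in the side crop, the lever is moving down, and the pawl is still off. Continuing along the arc.

Call:
jog_arm:
  moves:
    - {"fingers": 1,"xyz": [-0.3,0,0.7],"angular": [0,0.03,0]}
    - {"fingers": 1,"xyz": [-0.6,0,1.5],"angular": [0,0.07,0]}
    - {"fingers": 1,"xyz": [-0.9,0,2.3],"angular": [0,0.1,0]}
    - {"fingers": 1,"xyz": [-1.2,0,3.1],"angular": [0,0.13,0]}
    - {"fingers": 1,"xyz": [-1.5,0,3.9],"angular": [0,0.16,0]}
    - {"fingers": 1,"xyz": [-1.7,0,4.7],"angular": [0,0.19,0]}
    - {"fingers": 1,"xyz": [-1.9,0,5.6],"angular": [0,0.22,0]}
    - {"fingers": 1,"xyz": [-2.0,0,6.4],"angular": [0,0.25,0]}
    - {"fingers": 1,"xyz": [-2.0,0,6.4],"angular": [0,0.25,0]}

```text
clock: 8.72
position: [0.5072, -0.196, 0.1969]
ee_rot: [-2.99, -0.582, -0.468]
force: [0.1, -0.5, 0.6]
width: 0.004
```

```bash
python3 - <<'E'
from lv import *
st()
for q in (1.08,1.13,1.18,1.23,1.28,1.33,1.36):
    t=-.1+.6*(q-.37)/.96; print(round(q,2),end=' ');go(tipat(q,t),t)
E
```

```text
t 8.725 tcp [ 0.5072 -0.196   0.1969] tip [ 0.512  -0.1941  0.1807] F [ 0.1 -0.5  0.6] w 0.0
1.08 xyz cm [-0.43, -0.02, 0.87] ang [-0.002, 0.034, 0.004]
1.13 xyz cm [-0.67, -0.02, 1.69] ang [-0.002, 0.065, 0.004]
1.18 xyz cm [-0.88, -0.02, 2.53] ang [-0.002, 0.096, 0.004]
1.23 xyz cm [-1.04, -0.02, 3.37] ang [-0.002, 0.127, 0.004]
1.28 xyz cm [-1.16, -0.02, 4.22] ang [-0.002, 0.159, 0.004]
1.33 xyz cm [-1.23, -0.01, 5.07] ang [-0.002, 0.19, 0.004]
1.36 xyz cm [-1.25, -0.01, 5.59] ang [-0.002, 0.209, 0.004]
```

Call:
jog_arm:
  moves:
    - {"fingers": 1,"xyz": [-0.4,0,0.9],"angular": [0,0.03,0]}
    - {"fingers": 1,"xyz": [-0.7,0,1.7],"angular": [0,0.065,0]}
    - {"fingers": 1,"xyz": [-0.9,0,2.5],"angular": [0,0.1,0]}
    - {"fingers": 1,"xyz": [-1.0,0,3.4],"angular": [0,0.13,0]}
    - {"fingers": 1,"xyz": [-1.0,0,3.4],"angular": [0,0.13,0]}

```text
clock: 9.35
position: [0.5081, -0.1958, 0.1614]
ee_rot: [-2.931, -0.571, -0.656]
force: [1.0, -0.5, 0.4]
width: 0.005
```

Call:
jog_arm:
  moves:
    - {"fingers": 1,"xyz": [-0.1,0,0.4],"angular": [0,0.02,0]}
    - {"fingers": 1,"xyz": [-0.1,0,0.8],"angular": [0,0.03,0]}
    - {"fingers": 1,"xyz": [-0.1,0,0.8],"angular": [0,0.03,0]}

```text
clock: 9.72
position: [0.5098, -0.1951, 0.1535]
ee_rot: [-2.917, -0.568, -0.697]
force: [-1.6, -1.0, 1.7]
width: 0.005
```

```bash
python3 - <<'E'
from lv import *
st()
for q in (1.28,1.33,1.36,1.4):
    t=-.1+.6*(q-.37)/.96; print(round(q,2),end=' ');go(tipat(q,t),t)
a=imaging.get_image('scene')[110:310,200:400,::-1];b=imaging.get_image('side')[120:320,255:455,::-1]
cv2.imwrite('pics/c6.png',cv2.resize(np.hstack([a,b]),(796,398)))
E
```

```text
t 9.725 tcp [ 0.5098 -0.1951  0.1535] tip [ 0.5169 -0.1922  0.1383] F [-1.6 -1.   1.7] w 0.0
1.28 xyz cm [-0.09, -0.03, -0.01] ang [-0.002, -0.001, 0.004]
1.33 xyz cm [-0.3, -0.03, 0.82] ang [-0.003, 0.031, 0.004]
1.36 xyz cm [-0.4, -0.03, 1.33] ang [-0.003, 0.049, 0.004]
1.4 xyz cm [-0.52, -0.02, 2.0] ang [-0.003, 0.074, 0.004]
```

View pics/c6.png

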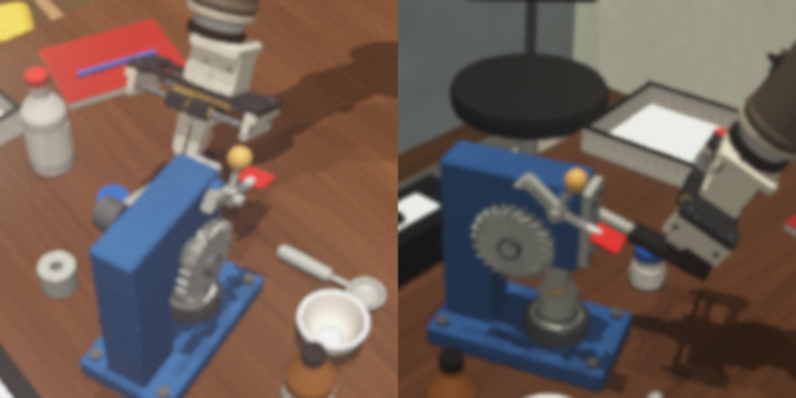

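The lever is below level and the plunger cap is nearly down. I'll finish in small steps and watch the force.

Call:
jog_arm:
  moves:
    - {"fingers": 1,"xyz": [-0.2,0,0.4],"angular": [0,0.015,0]}
    - {"fingers": 1,"xyz": [-0.3,0,0.8],"angular": [0,0.03,0]}

```text
clock: 10.07
position: [0.5116, -0.1943, 0.1457]
ee_rot: [-2.901, -0.567, -0.744]
force: [-1.9, 0.2, 6.6]
width: 0.004
```

Call:
jog_arm:
  moves:
    - {"fingers": 1,"xyz": [-0.1,0,0.3],"angular": [0,0.01,0]}

```text
clock: 10.2
position: [0.5123, -0.1942, 0.1427]
ee_rot: [-2.895, -0.565, -0.758]
force: [-3.0, 1.3, 12.0]
width: 0.004
```

Call:
jog_arm:
  moves:
    - {"fingers": 1,"xyz": [0,0,0.2],"angular": [0,0,0]}

```text
clock: 10.32
position: [0.513, -0.1939, 0.1411]
ee_rot: [-2.895, -0.565, -0.757]
force: [-11.4, -0.5, 22.3]
width: 0.005
```

Call:
jog_arm:
  moves:
    - {"fingers": 1,"xyz": [0,0,0.2],"angular": [0,0,0]}

```text
clock: 10.45
position: [0.5136, -0.1938, 0.1401]
ee_rot: [-2.897, -0.565, -0.757]
force: [-33.3, -3.8, 56.1]
width: 0.006
```

That is the hard stop (force rising steeply), so I'm backing off at once and retreating forward and up.

Call:
jog_arm:
  moves:
    - {"fingers": 1,"xyz": [0,0,-1],"angular": [0,0,0]}
    - {"fingers": 1,"xyz": [-1,0,-5],"angular": [0,0,0]}
    - {"fingers": 1,"xyz": [-2,0,-10],"angular": [0,0,0]}
    - {"fingers": 1,"xyz": [-2,0,-15],"angular": [0,0,0]}
    - {"fingers": 1,"xyz": [-2,0,-20],"angular": [0,0,0]}
    - {"fingers": 1,"xyz": [-2,0,-24],"angular": [0,0,0]}
    - {"fingers": 1,"xyz": [-2,0,-24],"angular": [0,0,0]}
    - {"fingers": 1,"xyz": [-2,0,-24],"angular": [0,0,0]}

```text
clock: 11.45
position: [0.3881, -0.2438, 0.3376]
ee_rot: [-2.896, -0.564, -0.754]
force: [0.8, 0.4, 0.0]
width: 0.004
```

```bash
python3 - <<'E'
from lv import *
st()
a=imaging.get_image('scene')[110:310,200:400,::-1];b=imaging.get_image('side')[120:320,255:455,::-1].copy()
for q in (1.23,1.33):
  for r in(.11,.22):
    al=.96-q;P=SH-X*r*np.cos(al)+Z*r*np.sin(al);print(q,r,proj('side',[P]),proj('scene',[P]))
print('prior crop scale 1.99')
cv2.imwrite('pics/c7.png',cv2.resize(np.hstack([a,b]),(796,398)))
z=b[100:180,40:170];cv2.imwrite('pics/c8.png',cv2.resize(z,(780,480),interpolation=cv2.INTER_CUBIC))
E
```

```text
t 11.45 tcp [ 0.3881 -0.2438  0.3376] tip [ 0.3958 -0.2407  0.3228] F [0.8 0.4 0. ] w 0.0
1.23 0.11 [[372.02073903 233.34126236]] [[281.98884605 198.8837249 ]]
1.23 0.22 [[413.11822474 252.72130222]] [[304.1243243 182.4867705]]
1.33 0.11 [[370.29408212 236.53638254]] [[281.41407472 202.65270593]]
1.33 0.22 [[409.13189772 258.88454296]] [[302.8320381  189.63581105]]
prior crop scale 1.99
```

View pics/c7.png

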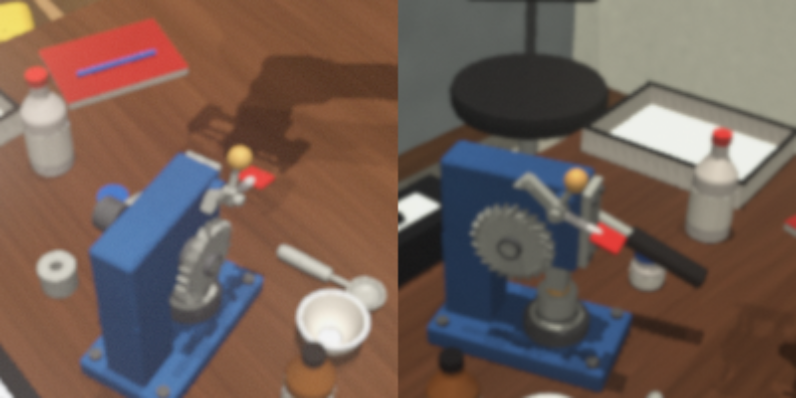

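View pics/c8.png

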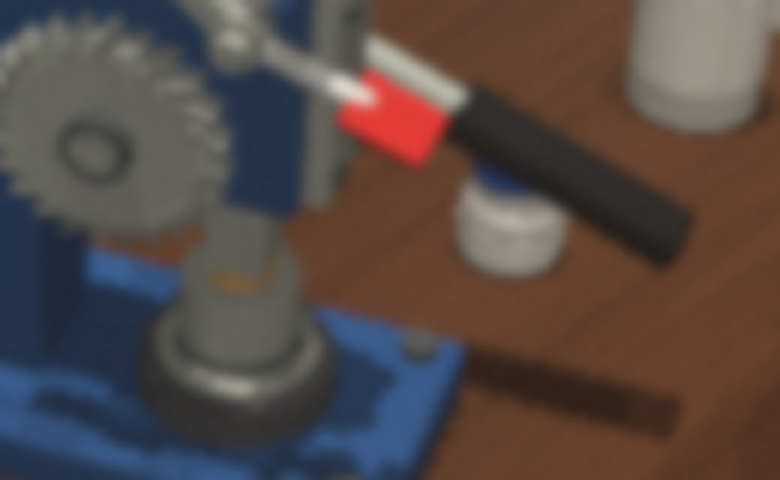

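The lever rests at the home angle: its tip is at side px (408,260), against (409,259) predicted for 1.33 rad. The pawl is off, the die is upright in its ring, and the robot is clear.

```bash
python3 -c "
from h import *
print(job.sign_off())"
```

```text
the job is handed in; nothing more can be done
None
```

The press stroke is done and handed in: the pawl was tipped off first, then the lever was pushed fully down. It took about 11.5 s of the 48 s.

- **Pawl:** I pressed the red pad down with the closed fingertips, at a force of about 1 N. It tipped over and was still off in every later picture, including the last.
- **Lever:** I pushed the black grip along its arc until it hit the hard stop, then backed off. In the last side picture the lever tip was about 2 pixels from where 1.33 rad should put it.
- **Plunger and die:** In the last picture the ram sat on the brass cap and the cap was down on the die. The die stood in its ring and the other bench items showed no movement. I couldn't measure plunger depth directly, so "fully home" rests on the lever angle, the hard stop and that picture.
- **Force at the stop:** My last 2 mm step pushed harder than I meant to. The fingertip force reached about 65 N for a moment. That is under the 120 N wrist limit, and only the fingertips were in contact, not the gripper body. It was still firmer than the gentle push you asked for.

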